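# Shut a control box and lock its cover with the quarter-turn fastener

## Robot

A 7-joint arm with a two-finger parallel gripper is mounted at the origin on a cart in front of the work surface, level with it; the furniture and walls round the work are solid. World frame = base frame: x ahead of the robot, y to its left, z up, the work surface at z = 0. Lengths are in mm, angles in degrees, forces in N, time in s.
With the tool pointing down it reaches from about 400 to 875 mm from the base axis. Payload 6.5 kg.
Tool frame: the origin (TCP) lies at the centre of the arm's flange, where the gripper is bolted on; the fingertips stand 166 mm ahead of it and the grasp point (between the pads) lies ctrl.pinch_z ahead of it (ctrl.pinch_z is the distance from the TCP to the grasp point, in mm); z points along the fingers, y is the line along which they close (so a half turn about z gives the same grasp; the last joint's range is limited). The gripper opens to 88 mm and grips with 3 to 60 N. Pads are 18 mm wide; open, the fingers measure 123 mm over their backs; the gripper's body (75 mm by 187 mm) begins 45 mm behind the grasp point.
Start: joints at [-67.105, 30.733, -0.252, 88.115, 0.149, 61.152, -4.079], TCP at [291.929, 580.747, 404.716] pointing down, gripper open.
Joint ranges: [-154.64, 154.64], [-21.42, 123.67], [-72.66, 72.17], [13.99, 137.28], [-74.86, 254.86], [10.95, 109.41], [-158.01, 158.01]. Speed limits (degrees/s): [136.94, 136.94, 180, 180, 180, 180, 180].

## Interface

Orientations are given as a 3x3 rotation matrix whose columns are the frame's x, y, z axes.
In Python, from plant import ctrl gives the robot as it stands.
- The arm moves only by the tool play_rows, never from a script. Its argument "deltas" is a list that holds one entry, the list of rows, each a list of 7 numbers: the opening, from -1 (shut) to 1 (fully open), then the shift along the tool's x, y, z scaled (see below), then the turn, a rotation vector about the tool's x, y, z scaled (see below). In form: [[[grip, dx, dy, dz, wx, wy, wz], ...]]. A call has 1 to 20 rows; each row shifts and turns the commanded pose from where the row before left it, along the tool's axes as they then stand; what a row does not reach is not made up. The controller multiplies each number of a shift by 0.025 m and each number of a turn by 0.08 rad. A row lasts 1/8 s, in which the tool goes at most 62.5 mm and 10.7 degrees, less where a joint would pass 70% of its speed; a pose out of reach is approached as far as the arm can. A call with a number of a shift or a turn outside -1 to 1 is refused whole. A call with a gripper value outside its range is refused whole. The fingers move at their own pace and stop on an object; the grip force is fixed at half the most. Time passes only in rows, so rows that do not move let the fingers close. It gives the time, the measured TCP pose, the force, the opening and the grip force at its end, in the units of the state.
- ctrl.get_state(): the state, without advancing time (a new reading comes with each control period).
- ctrl.camera(name): name is "scene" or "top" or "wrist"; returns a dict with "pixels" (400x640x3 uint8, blue, green, red), "depth" (400x640 float32, mm along the optical axis (not along the pixel's ray), 0 where there is no reading), "intrinsics" (3x3 intrinsics, pixels), "R" (3x3) and "t" (3): a world point X has camera coordinates R X + t; the wrist camera has in their place "T_tool_cam" (4x4, takes a point from camera to tool coordinates, whose origin is the TCP and whose axes are the flange's). Camera axes: x right, y down, z forward; pixel columns grow to the right and rows downward; lengths in mm; the calibration is good to about 2 mm. A picture is of the moment at which its call begins: read the wrist's pose just before it.
- ctrl.close_job(): hands the job in; it is judged then, once.
The state is a dict: "t": time; "joint_positions": joint angles; "qd": joint speeds; "effort": joint torques, N m; "eef_pos": TCP position; "tool_rot": TCP orientation; "force": force on the tool from outside, world axes, zero at the start; "wrist_torque": the same for the moment, N m; "width": finger opening in mm; "grip_force": force on a finger pad.
Only numpy, scipy, OpenCV 4.12 (cv2) and the standard library are available. Lean on these libraries where they do the work, as an engineer would, in place of code of your own. Each camera call takes 0.05 s, during which the arm holds its last target. There are 200 camera calls.

## Task

The wiring in the steel control box is finished, so shut it: push the sliding cover fully home in its rails with the fingertips, then set a fingertip in the slot of the big round fastener on the cover and turn it clockwise a full quarter turn, until it stops and the cover is locked. Everything is done by pushing: lift nothing, leave the parts and tools round the box where they are, and finish clear of everything.

Things in the scene. Friction and masses are not known exactly. Their poses are not given: they have to be found in the camera images.
- control_box: grey steel box fixed to the bench, 230 mm along its x, 210 along y, 80 high (its side rails). Origin: centre of its underside; x points roughly away from the robot, y left, z up. Its top is shut by a grey cover plate (top face at 74 mm) whose side edges run under the lips of the side rails. The cover shuts along the box's +x; it starts 30 to 50 mm short of home, sticking out over the near wall.
- cover_edge (a point): centre of the outer face of the cover's folded front edge, an upright strip facing the robot, 204 mm wide, from 44 to 74 mm above the bench (this point at 59), with free bench before it: push it along the box's +x. Axes as the box's. Home (strip against the near wall), this point is at x = -119 mm, y = 0 in the box's frame. Cover and fastener weigh 0.55 kg and slide with 1 to 3 N.
- slot (a point): centre of the fastener's head, on its upright turning axis, at its top face, 95.5 mm above the bench; 81 mm from cover_edge along the cover's +x. The head, on the cover, is an aluminium disc 120 mm across with one straight slot right across it, along this point's y: 44 mm wide, 17 deep, open above and at both ends. Unlocked the slot lies along the box's y, locked along its x.
- fastener (a joint): turn of the fastener, rad: 0 unlocked, grows clockwise seen from above, 1.57 fully locked, hard stops at both ends; starts at 0 to 0.2. Friction 0.12 N m (4 N at 30 mm from the axis); it stays where it is left. It turns a tongue under the cover, which goes behind the box's near wall when locked, so it goes right round only with the cover home.
- alu_slug: loose bystander, turned aluminium boss, 60 mm across, 68 mm high, standing to the right of the box; origin at its underside. Leave alone.
- spanner: loose bystander, combination spanner, 28 x 193 x 6 mm, lying along the left side of the box; origin at the centre of its underside. Leave alone.
- nut: loose bystander, hexagon nut, 19 x 22 x 9 mm, lying to the left of the box near its front; origin at the centre of its underside. Leave alone.
- elbow: loose bystander, small pale bent tube, 73 x 86 x 51 mm, lying to the right; origin at the centre of its underside. Leave alone.
- magnet: loose bystander, welding magnet, 14 x 90 x 75 mm, standing on edge to the right; origin at the centre of its underside. Leave alone.

How it is judged (in metres and radians):
On the way, in this order (a step that is already met when the one before it is completed fails the run):
1. the cover is pushed home (within 4 mm) while the fastener is still unlocked (turned less than 0.5 rad) (x of cover_edge in the frame of control_box above -0.123 m and value of joint fastener below 0.5 rad), for 0.2 s.
2. the fingers push the fastener round (part-way, 0.6 to 1.35 rad, over 0.5 N on it) (value of joint fastener between 0.6 and 1.35 rad and contact force between the fingers and fastener above 0.5 N), for 0.05 s.
3. the fastener is turned to its locked end (more than 1.4 rad) with the cover home (x of cover_edge in the frame of control_box above -0.123 m and value of joint fastener above 1.4 rad), for 0.1 s.
At the end, for the whole second after the job is handed in: The cover is home in its rails (its folded edge within 4 mm of the near wall), the fastener is turned at least 1.4 rad (80 degrees) clockwise from unlocked, and both are at rest (all of step 3 and velocity of joint fastener between -0.05 and 0.05 rad/s and linear speed of cover below 0.01 m/s); the robot touches nothing.
It fails at once if the cover is lifted (its front edge or the fastener raised more than 12 mm) (height (world z) of cover_edge above 0.071 m or height (world z) of slot above 0.1075 m).
It fails at once if a bystander is moved more than 25 mm (distance of any of alu_slug, spanner, nut, elbow, magnet from where it was at the start of the episode above 0.025 m).
It also fails if it takes over 40 s, if anything falls off the work surface, if the arm or the gripper's body presses on something with over 40 N, if the wrist force passes 120 N, or if a joint passes its speed limit or range.

## Working session

There is one attempt and no reset: what is moved stays moved. The work goes in short steps, Python scripts to look and compute and a tool call to move; the robot and the scene stay as the last step left them, time stands still between calls to the robot, and variables do not carry over. Pictures are saved under pics/ and viewed, at most 10 in all, crops included, and the job is handed in when it is done.

Besides the shell and the picture viewer there is one more tool, called after ">>>" by a JSON object that holds its "name" and its "arguments", one argument or row to a line. play_rows: Moves the arm, as the interface text tells. Its arguments: {"type":"object","properties":{"deltas":{"type":"array"}},"required":["deltas"]}

```bash
mkdir -p pics; ls
python3 - <<'E'
from plant import ctrl
import cv2,numpy as np,pickle
s=ctrl.get_state();print({k:np.round(v,3).tolist() for k,v in s.items()},ctrl.pinch_z)
for n in("scene","top"):
    c=ctrl.camera(n);cv2.imwrite(f"pics/{n}0.png",c["pixels"]);pickle.dump(c,open(f"pics/{n}0.pkl","wb"))
    print(n,c["intrinsics"].tolist(),np.round(c["R"],3).tolist(),c["t"])
E
```

```text
pics
{'t': 0.0, 'joint_positions': [-67.106, 30.778, -0.254, 88.17, 0.149, 61.152, -4.08], 'qd': [0.048, -0.007, 0.067, -0.04, 0.086, 0.043, 0.126], 'effort': [0.0, -57.099, 0.991, -25.16, -0.056, 0.018, 0.0], 'eef_pos': [291.777, 580.465, 403.832], 'tool_rot': [[-0.893, 0.449, -0.001], [0.449, 0.893, -0.002], [-0.0, -0.002, -1.0]], 'force': [-0.35, -0.382, 0.449], 'wrist_torque': [-0.013, -0.057, -0.009], 'grip_force': 0.0, 'width': 88.316} 147.29999999999998
scene [[372.14149971158565, 0.0, 308.72358916234253], [0.0, 372.14149971158565, 197.72688016500743], [0.0, 0.0, 1.0]] [[-0.992, -0.123, -0.007], [-0.071, 0.616, -0.784], [0.101, -0.778, -0.621]] [597.92290739 186.99855108 757.03572829]
top [[495.81532374459977, 0.0, 326.47327366054225], [0.0, 495.81532374459977, 195.82251876275902], [0.0, 0.0, 1.0]] [[0.001, -1.0, -0.003], [-0.999, -0.001, -0.047], [0.047, 0.003, -0.999]] [-110.25562816  607.94136125 1294.31163623]
```

View pics/top0.png

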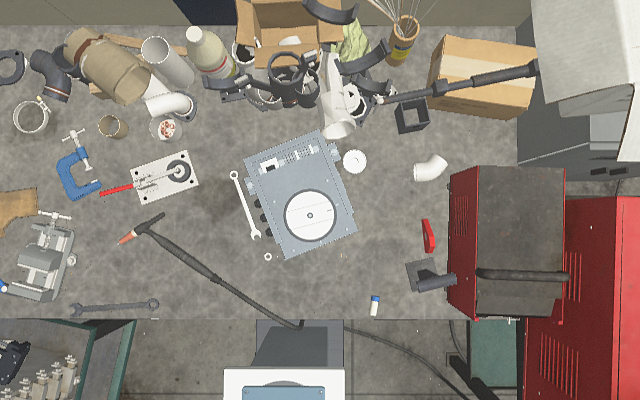

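View pics/scene0.png

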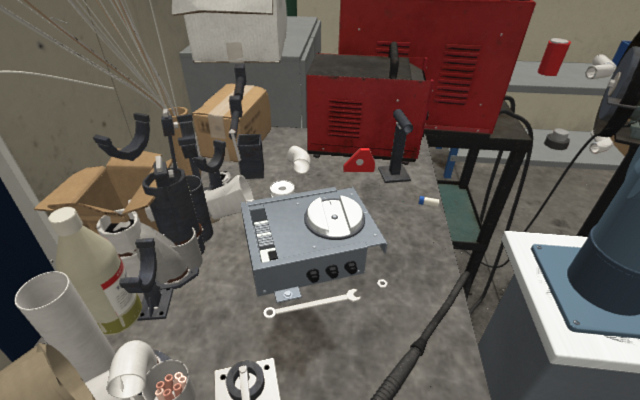

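The top view shows the box centred near (300,195), yawed some 20°, with the disc at about (311,216). The spanner is at (244,205), the nut at (268,257) and the slug at (354,161). The cover edge faces the robot, running from about (287,258) to (355,230).

```bash
cat > meas.py <<'E'
import numpy as np,cv2
def world(c):
    K=c["intrinsics"];d=c["depth"].astype(float);v,u=np.mgrid[:400,:640]
    P=np.stack([(u-K[0,2])/K[0,0]*d,(v-K[1,2])/K[1,1]*d,d],-1)
    W=(P-c["t"])@c["R"]; W[d==0]=np.nan
    return W
def measure(c):
    W=world(c)[120:270,230:375].reshape(-1,3)
    W=W[~np.isnan(W).any(1)];z=W[:,2]
    print("bench z",np.median(z[z<20]),"hist",np.histogram(z,[-20,20,40,60,68,72,76,79,83,88,92,94,96,98,100,110,150])[0])
    return W
def circ(P):
    A=np.c_[2*P,np.ones(len(P))];s=np.linalg.lstsq(A,(P**2).sum(1),rcond=None)[0]
    return s[:2],np.sqrt(s[2]+s[:2]@s[:2])
E
python3 - <<'E'
import pickle,cv2,numpy as np
from meas import *
c=pickle.load(open("pics/top0.pkl","rb"));W=measure(c)
z=W[:,2]
D=W[(z>90)&(z<102)][:,:2]
h=cv2.convexHull(D.astype(np.float32))[:,0]
print("disc n",len(D),cv2.minEnclosingCircle(h),circ(h.astype(float)),"z",np.median(z[(z>90)&(z<102)]))
ctr=np.array(cv2.minEnclosingCircle(h)[0])
r=np.linalg.norm(W[:,:2]-ctr,axis=1)
S=W[(r<56)&(z<88)&(z>65)];print("slot n",len(S),S[:,2].mean(),cv2.minAreaRect(S[:,:2].astype(np.float32)))
w,V=np.linalg.eigh(np.cov(S[:,:2].T));print("slot axis deg",np.degrees(np.arctan2(*V[::-1,1])),"slot ctr",S[:,:2].mean(0))
B=W[(z>60)&(z<110)];print("box",cv2.minAreaRect(B[:,:2].astype(np.float32)))
print(cv2.boxPoints(cv2.minAreaRect(B[:,:2].astype(np.float32))).round(1).tolist())
cr=c["pixels"][110:280,220:380];cv2.imwrite("pics/crop0.png",cv2.resize(cr,None,fx=3.4,fy=3.4,interpolation=cv2.INTER_CUBIC))
H=world(c)[110:280,220:380,2];cv2.imwrite("pics/h0.png",cv2.resize(cv2.applyColorMap(np.nan_to_num(np.clip(H*2.3,0,255)).astype(np.uint8),cv2.COLORMAP_JET),None,fx=3.4,fy=3.4,interpolation=0))
E
```

```text
bench z -0.777081968055986 hist [11878   356   761   498  1470  2751  1637  1060   136   180   286   308
   186    48    60    36]
disc n 984 ((649.5262451171875, -107.6119384765625), 159.9297637939453) (array([ 652.02629944, -105.02905529]), np.float64(147.01335836848187)) z 94.46788281818652
slot n 1226 74.30222606715968 ((652.903564453125, -108.33655548095703), (109.37773895263672, 101.52987670898438), 67.1678237915039)
slot axis deg -142.4886881948581 slot ctr [ 650.29975129 -102.4214877 ]
box ((636.2532958984375, -83.68745422363281), (295.5802917480469, 298.8487243652344), 22.006805419921875)
[[443.20001220703125, -0.5], [555.2000122070312, -277.6000061035156], [829.2999877929688, -166.8000030517578], [717.2999877929688, 110.19999694824219]]
```

View pics/crop0.png

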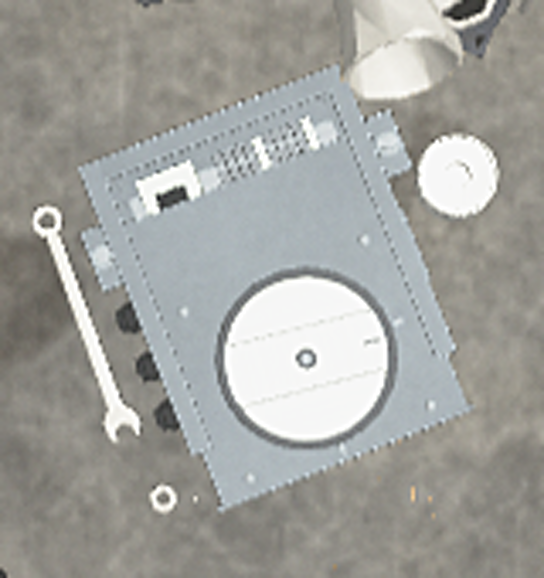

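View pics/h0.png

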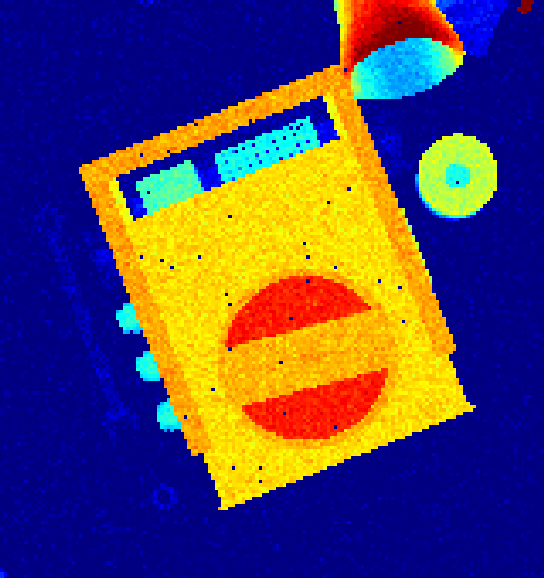

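The crops show the disc centre at crop (307,358). The cover's front corners are at (221,508) and (472,408), and the box's far corners at (80,168) and (340,66). The near rail ends are at (193,455) and (455,352). The slot edges run (230,347)-(370,310) and (243,405)-(388,370). Next I convert these to world positions.

```bash
cat >> meas.py <<'E'
def px2w(c,uv,z):
    r=np.linalg.inv(c["intrinsics"])@np.array([uv[0],uv[1],1.]);R=c["R"];o=-R.T@c["t"];d=R.T@r
    return (o+d*(z-o[2])/d[2])[:2]
E
python3 - <<'E'
import pickle
from meas import *
c=pickle.load(open("pics/top0.pkl","rb"))
f=lambda u,v,z:px2w(c,(220+u/3.4-.35,110+v/3.4-.35),z)
pts=dict(disc=(307,358,95.5),cl=(221,508,74),cr=(472,408,74),fl=(80,168,80),fr=(340,66,80),nl=(193,455,80),nr=(455,352,80),s1a=(230,347,95.5),s1b=(370,310,95.5),s2a=(243,405,95.5),s2b=(388,370,95.5),nut=(163,498,9),slug=(457,175,68))
P={k:f(*v) for k,v in pts.items()}
for k,v in P.items():print(k,v.round(1))
a=lambda p,q:np.degrees(np.arctan2(*(P[q]-P[p])[::-1]))
print("yaw left rail",a('nl','fl'),"right",a('nr','fr'),"front",a('cr','cl')-90,"far",a('fr','fl')-90,"slot",a('s1b','s1a')-90,a('s2b','s2a')-90)
n=lambda p,q:np.linalg.norm(P[p]-P[q])
print("len",n('nl','fl'),n('nr','fr'),"cover w",n('cl','cr'),"box w",n('fl','fr'),n('nl','nr'))
bc=(P['fl']+P['fr']+P['nl']+P['nr'])/4
# robust: circle of disc from depth
W=world(c)[175:255,280:345].reshape(-1,3);D=W[(abs(W[:,2]-95)<4)][:,:2].astype(np.float32)
D=D[np.linalg.norm(D-P['disc'],axis=1)<66];h=cv2.convexHull(D)[:,0].astype(float);print("circ",circ(h),cv2.minEnclosingCircle(h.astype(np.float32)))
yaw=np.radians(np.mean([a('nl','fl'),a('nr','fr'),a('cr','cl')-90,a('fr','fl')-90]));print("yaw",np.degrees(yaw))
ex=np.array([np.cos(yaw),np.sin(yaw)]);ey=np.array([-ex[1],ex[0]])
for k in list(P):print(k,"box frame",round((P[k]-bc)@ex,1),round((P[k]-bc)@ey,1))
print("boxc",bc,"edge",(P['cl']+P['cr'])/2,"disc-edge",(P['disc']-(P['cl']+P['cr'])/2)@ex)
E
```

```text
disc [556.9 -69. ]
cl [446.7  -5.2]
cr [ 520.4 -190.1]
fl [697.3  99.9]
fr [773.5 -92.3]
nl [485.8  15. ]
nr [ 561.6 -177.3]
s1a [564.9 -13. ]
s1b [ 591.9 -114.7]
s2a [522.8 -22.7]
s2b [ 548.3 -127.9]
nut [449.1  45.4]
slug [ 693.8 -179.6]
yaw left rail 21.86866024031388 right 21.859173876289216 front 21.736685654239594 far 21.613986787763537 slot 14.878214429462759 13.62690241276836
len 227.88990041226813 228.2849797117201 cover w 199.04927310487932 box w 206.7540508526576 206.71838838276128
circ (array([557.7537914 , -67.51625397]), np.float64(59.03909956856465)) ((557.6264038085938, -67.70417785644531), 59.817840576171875)
yaw 21.769626639651555
disc box frame -78.7 -1.2
cl box frame -157.4 98.9
cr box frame -157.5 -100.1
fl box frame 114.3 103.6
fr box frame 113.8 -103.2
nl box frame -113.6 103.2
nr box frame -114.5 -103.5
s1a box frame -50.6 47.8
s1b box frame -63.2 -56.7
s2a box frame -93.2 54.5
s2b box frame -108.5 -52.7
nut box frame -136.4 145.0
slug box frame 7.4 -154.7
boxc [629.5673348  -38.67905325] edge [483.53859511 -97.66500577] disc-edge 78.80017166379776
```

Sizes and heights agree with the given ones. The box centre is at (630,-39) with yaw 21.8°, the cover is about 39 mm short of home and the fastener is at about 0.13 rad. I'll turn the tool so its y lies along box +y, then travel in high.

>>> {"name": "play_rows", "arguments": {
  "deltas": [
    [[1,0,0,0,0,0,-0.962],[1,0,0,0,0,0,-0.962],[1,0,0,0,0,0,-0.962],[1,0,0,0,0,0,-0.962],[1,0,0,0,0,0,-0.962],[1,0,0,0,0,0,-0.962],[1,0,0,0,0,0,-0.962],[1,0,0,0,0,0,-0.962],[1,0,0,0,0,0,-0.962],[1,0,0,0,0,0,-0.962],[1,0,0,0,0,0,-0.962],[1,0,-0.5,0,0,0,0],[1,0,-1,0,0,0,0],[1,0,-1,0,0,0,0],[1,0,-1,0,0,0,0],[1,0,-1,0,0,0,0],[1,0,-1,0,0,0,0],[1,0,-1,0,0,0,0],[1,0,-1,0,0,0,0],[1,0,0,0,0,0,0]]
  ]
}}

```text
t: 2.6
eef_pos: [362.8, 404.4, 404.7]
tool_rot: [[-0.93, -0.368, 0.0], [-0.368, 0.93, -0.001], [-0.0, -0.001, -1.0]]
force: [0.3, 0.2, 0.9]
width: 87.9
grip_force: 0.0
```

>>> {"name": "play_rows", "arguments": {
  "deltas": [
    [[1,0,-1,0,0,0,0],[1,0,-1,0,0,0,0],[1,0,-1,0,0,0,0],[1,0,-1,0,0,0,0],[1,0,-1,0,0,0,0],[1,0,-1,0,0,0,0],[1,0,-1,0,0,0,0],[1,0,-1,0,0,0,0],[1,0,-1,0,0,0,0],[1,0.3,-1,0,0,0,0],[1,0.3,-1,0,0,0,0],[1,0.3,-1,0,0,0,0],[1,0.3,-1,0,0,0,0],[1,0.3,-1,0,0,0,0],[1,0.3,-1,0,0,0,0],[1,0.3,-1,0,0,0,0],[1,0.3,-1,0,0,0,0],[1,0,0,0,0,0,0]]
  ]
}}

```text
t: 4.85
eef_pos: [464.1, -11.0, 404.8]
tool_rot: [[-0.929, -0.369, 0.0], [-0.369, 0.929, -0.0], [-0.0, -0.0, -1.0]]
force: [-0.1, 0.6, -0.1]
width: 88.3
grip_force: 0.0
```

```bash
cat > st.py <<'E'
from plant import ctrl
import numpy as np
B=np.array([629.6,-38.7]);y=np.radians(21.8);ex=np.array([np.cos(y),np.sin(y)]);ey=np.array([-ex[1],ex[0]])
s=ctrl.get_state();p=s["eef_pos"];R=s["tool_rot"]
print("t",s["t"],"pos",np.round(p,1),"box xy",((p[:2]-B)@ex).round(1),((p[:2]-B)@ey).round(1),"tooly ang rel box y",np.degrees(np.arctan2(R[1][1],R[0][1]))-111.8,"zaxis",np.round(np.array(R)[:,2],3),"F",np.round(s["force"],1),"T",np.round(s["wrist_torque"],2),"q",np.round(s["joint_positions"],0),"w",s["width"])
E
python3 st.py
```

```text
t 4.85 pos [464.1 -11.  404.8] box xy -143.4 87.2 tooly ang rel box y -0.14231301638075422 zaxis [ 0. -0. -1.] F [-0.1  0.6 -0.1] T [ 0.07 -0.   -0.02] q [ -7.  13.   3. 115.  -1.  52. 108.] w 88.29650969342416
```

>>> {"name": "play_rows", "arguments": {
  "deltas": [
    [[1,0.5,-0.9,0,0,0,0],[1,0.5,-0.9,0,0,0,0],[1,0.5,-0.9,0,0,0,0],[1,0.36,-0.79,0.4,0,0,0],[1,0,0,1,0,0,0],[1,0,0,1,0,0,0],[1,0,0,1,0,0,0],[1,0,0,1,0,0,0],[1,0,0,1,0,0,0],[1,0,0,1,0,0,0],[1,0,0,0.7,0,0,0],[1,0,0,0.37,0,0,0],[1,0,0,0,0,0,0],[1,-0.4,0,0,0,0,0],[1,-0.3,0,0,0,0,0],[1,-0.2,0,0,0,0,0],[1,-0.2,0,0,0,0,0],[1,-0.2,0,0,0,0,0],[1,-0.2,0,0,0,0,0]]
  ]
}}

```text
t: 7.22
eef_pos: [488.1, -94.5, 218.0]
tool_rot: [[-0.928, -0.371, -0.0], [-0.371, 0.928, -0.0], [0.0, 0.0, -1.0]]
force: [-3.0, -1.7, 2.7]
width: 87.9
grip_force: 1.9
```

```bash
python3 st.py
python3 - <<'E'
from plant import ctrl
import cv2
cv2.imwrite("pics/s1.png",ctrl.camera("scene")["pixels"][160:320,220:420].repeat(3,0).repeat(3,1))
E
```

```text
t 7.225 pos [488.1 -94.5 218. ] box xy -152.1 0.7 tooly ang rel box y 0.0031557248417186656 zaxis [-0. -0. -1.] F [-3.  -1.7  2.7] T [-0.2   0.63 -0.07] q [  2.  34.   5. 118.  -5.  29. 122.] w 87.92479295220699
```

View pics/s1.png

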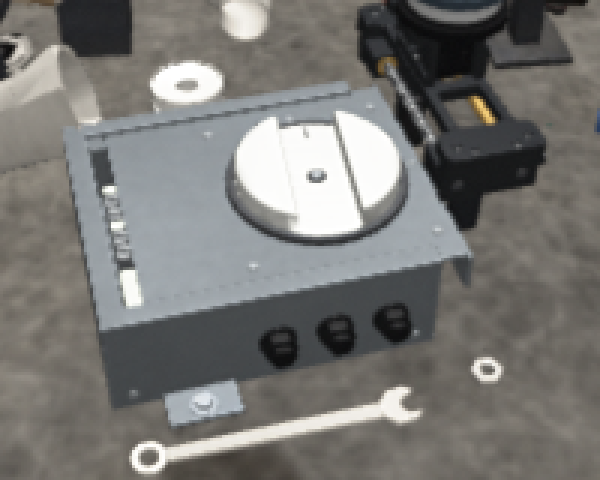

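The picture shows the fingers against the cover's front strip, which is still sticking out, with about 3.4 N on the tool. I keep pushing gently.

>>> {"name": "play_rows", "arguments": {
  "deltas": [
    [[1,-0.2,0,0,0,0,0],[1,-0.2,0,0,0,0,0],[1,-0.2,0,0,0,0,0],[1,-0.2,0,0,0,0,0],[1,-0.08,0,0,0,0,0],[1,0,0,0,0,0,0]]
  ]
}}

```text
t: 8.02
eef_pos: [507.5, -86.7, 217.8]
tool_rot: [[-0.928, -0.372, -0.003], [-0.372, 0.928, -0.0], [0.003, 0.001, -1.0]]
force: [-6.5, -2.9, 4.5]
width: 88.1
grip_force: 3.4
```

```bash
python3 st.py
```

```text
t 8.025 pos [507.5 -86.7 217.8] box xy -131.2 0.8 tooly ang rel box y 0.05477393154103538 zaxis [-0.003 -0.    -1.   ] F [-6.5 -2.9  4.5] T [-0.26  1.29  0.36] q [  1.  35.   5. 115.  -5.  31. 121.] w 88.11016481877698
```

>>> {"name": "play_rows", "arguments": {
  "deltas": [
    [[1,-0.1,0,0,0,0,0],[1,-0.1,0,0,0,0,0],[1,-0.1,0,0,0,0,0],[1,0,0,0,0,0,0]]
  ]
}}

```text
t: 8.52
eef_pos: [509.6, -86.3, 217.0]
tool_rot: [[-0.928, -0.372, -0.017], [-0.372, 0.928, -0.002], [0.016, 0.004, -1.0]]
force: [-22.4, -10.3, 19.3]
width: 88.1
grip_force: 12.2
```

```bash
python3 st.py
```

```text
t 8.525 pos [509.6 -86.3 217. ] box xy -129.1 0.4 tooly ang rel box y 0.018519742356090774 zaxis [-0.017 -0.002 -1.   ] F [-22.4 -10.3  19.3] T [-0.94  4.61  1.21] q [  1.  35.   5. 114.  -5.  32. 121.] w 88.09842143111435
```

The push stopped firmly at 25 N, so the cover is home. I back off, rise and look.

>>> {"name": "play_rows", "arguments": {
  "deltas": [
    [[1,0.5,0,0,0,0,0],[1,1,0,0,0,0,0],[1,1,0,-0.5,0,0,0],[1,0.5,0,-1,0,0,0],[1,0,0,-1,0,0,0],[1,0,0,-1,0,0,0],[1,0,0,0,0,0,0]]
  ]
}}

```text
t: 9.4
eef_pos: [447.3, -111.3, 307.3]
tool_rot: [[-0.928, -0.372, 0.006], [-0.372, 0.928, -0.0], [-0.006, -0.003, -1.0]]
force: [0.2, -0.0, -0.2]
width: 88.5
grip_force: 0.0
```

```bash
python3 st.py
python3 - <<'E'
from plant import ctrl
import cv2,pickle,numpy as np
from meas import *
c=ctrl.camera("top");pickle.dump(c,open("pics/top1.pkl","wb"))
W=world(c)[160:255,270:355].reshape(-1,3);D=W[abs(W[:,2]-95)<4][:,:2].astype(np.float32)
g=np.array([594.3,-52.8]);D=D[np.linalg.norm(D-g,axis=1)<66];h=cv2.convexHull(D)[:,0];q=cv2.minEnclosingCircle(h);print(q,circ(h.astype(float)))
ctr=np.array(q[0]);d=W[:,:2]-ctr;S=d[(np.linalg.norm(d,axis=1)<54)&(W[:,2]<86)&(W[:,2]>70)];w,V=np.linalg.eigh(np.cov(S.T))
print(len(S),"slot",np.degrees(np.arctan2(V[1,1],V[0,1])),S.mean(0))
cv2.imwrite("pics/crop1.png",cv2.resize(c["pixels"][110:280,220:380],None,fx=3.4,fy=3.4,interpolation=cv2.INTER_CUBIC))
E
```

```text
t 9.4 pos [ 447.3 -111.3  307.3] box xy -196.2 0.3 tooly ang rel box y 0.04722050253351995 zaxis [ 0.006 -0.    -1.   ] F [ 0.2 -0.  -0.2] T [ 0.08 -0.02  0.03] q [  3.  21.   6. 121.  -4.  38. 124.] w 88.46359464254853
((595.8036499023438, -52.08810806274414), 59.79523468017578) (array([595.67049427, -51.82369385]), np.float64(59.12993740770056))
727 slot 105.13553283978189 [0.40187896 0.07375459]
```

View pics/crop1.png

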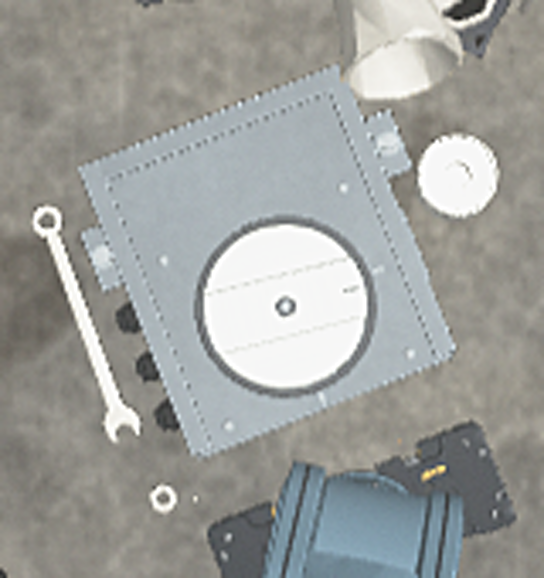

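The cover now sits flush on the near wall, with the disc centre at crop (286,306), world (595.5,-52.2). The slot is still about 7° clockwise, and the neighbours have not moved. I go over the disc and align with the slot.

>>> {"name": "play_rows", "arguments": {
  "deltas": [
    [[1,-0.5,0,0,0,0,0.4],[1,-1,0,0,0,0,0.4],[1,-1,0,0,0,0,0.4],[1,-1,0.02,0,0,0,0.35],[1,-1,0.1,0,0,0,0],[1,-1,0.1,0,0,0,0],[1,-0.6,0.1,0,0,0,0],[1,-0.2,0.1,0,0,0,0],[1,0,0,0,0,0,0],[1,0,0,0,0,0,0]]
  ]
}}

```text
t: 10.7
eef_pos: [592.9, -56.0, 305.4]
tool_rot: [[-0.967, -0.253, -0.001], [-0.253, 0.967, -0.0], [0.001, -0.0, -1.0]]
force: [0.5, -0.7, 0.0]
width: 88.0
grip_force: 0.0
```

```bash
python3 st.py
```

```text
t 10.7 pos [592.9 -56.  305.4] box xy -40.5 -2.4 tooly ang rel box y -7.122637981326818 zaxis [-0.001 -0.    -1.   ] F [ 0.5 -0.7  0. ] T [ 0.07  0.04 -0.02] q [ -4.  33.   7. 101.  -5.  46. 110.] w 87.98858243039308
```

>>> {"name": "play_rows", "arguments": {
  "deltas": [
    [[1,-0.14,0.12,0,0,0,0],[1,0,0,0.8,0,0,0],[1,0,0,0.6,0,0,0],[1,0,0,0.4,0,0,0],[1,0,0,0.25,0,0,0],[1,0,0,0.13,0,0,0],[1,0,0,0,0,0,0]]
  ]
}}

```text
t: 11.58
eef_pos: [596.3, -51.8, 251.0]
tool_rot: [[-0.967, -0.254, 0.0], [-0.254, 0.967, -0.0], [-0.0, -0.0, -1.0]]
force: [-0.1, 0.7, -0.1]
width: 87.9
grip_force: 0.0
```

```bash
python3 st.py
python3 - <<'E'
from plant import ctrl
import cv2
cv2.imwrite("pics/s2.png",ctrl.camera("scene")["pixels"][160:320,220:420].repeat(3,0).repeat(3,1))
E
```

```text
t 11.575 pos [596.3 -51.8 251. ] box xy -35.8 0.3 tooly ang rel box y -7.091863281434186 zaxis [ 0. -0. -1.] F [-0.1  0.7 -0.1] T [ 0.07 -0.01 -0.01] q [ -4.  37.   7. 102.  -6.  41. 110.] w 87.92030134982252
```

View pics/s2.png

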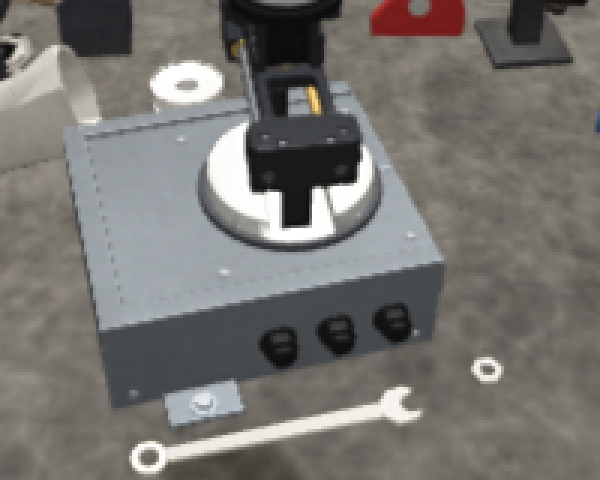

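The finger stands inside the slot at crop (297,205), free of contact. Now I turn it clockwise.

>>> {"name": "play_rows", "arguments": {
  "deltas": [
    [[1,0,0,0,0,0,0.6],[1,0,0,0,0,0,0.6],[1,0,0,0,0,0,0.6],[1,0,0,0,0,0,0.6],[1,0,0,0,0,0,0.6],[1,0,0,0,0,0,0.6],[1,0,0,0,0,0,0.6],[1,0,0,0,0,0,0.6],[1,0,0,0,0,0,0.6],[1,0,0,0,0,0,0.6],[1,0,0,0,0,0,0.6],[1,0,0,0,0,0,0.6],[1,0,0,0,0,0,0.6],[1,0,0,0,0,0,0.6],[1,0,0,0,0,0,0.6],[1,0,0,0,0,0,0.6],[1,0,0,0,0,0,0.6],[1,0,0,0,0,0,0.6]]
  ]
}}

```text
t: 13.88
eef_pos: [595.5, -51.7, 251.1]
tool_rot: [[-0.82, 0.572, -0.002], [0.572, 0.82, 0.0], [0.002, -0.001, -1.0]]
force: [-3.9, -0.3, 1.6]
width: 88.4
grip_force: 1.3
```

```bash
python3 st.py
```

```text
t 13.875 pos [595.5 -51.7 251.1] box xy -36.5 0.6 tooly ang rel box y -56.66623896275044 zaxis [-0.002  0.    -1.   ] F [-3.9 -0.3  1.6] T [0.01 0.69 0.14] q [-13.  39.  19. 103. -18.  42.  71.] w 88.44591897531524
```

>>> {"name": "play_rows", "arguments": {
  "deltas": [
    [[1,0,0,0,0,0,0.6],[1,0,0,0,0,0,0.6],[1,0,0,0,0,0,0.6],[1,0,0,0,0,0,0.6],[1,0,0,0,0,0,0.6],[1,0,0,0,0,0,0.6],[1,0,0,0,0,0,0.6],[1,0,0,0,0,0,0.6],[1,0,0,0,0,0,0.6],[1,0,0,0,0,0,0.6],[1,0,0,0,0,0,0.6],[1,0,0,0,0,0,0.6],[1,0,0,0,0,0,0.6],[1,0,0,0,0,0,0.5],[1,0,0,0,0,0,0.5]]
  ]
}}

```text
t: 15.75
eef_pos: [596.3, -52.1, 251.2]
tool_rot: [[-0.255, 0.967, 0.001], [0.967, 0.255, -0.001], [-0.001, 0.0, -1.0]]
force: [0.4, -2.3, -0.1]
width: 87.9
grip_force: 1.1
```

```bash
python3 st.py
```

```text
t 15.75 pos [596.3 -52.1 251.2] box xy -35.9 -0.1 tooly ang rel box y -97.04562840443675 zaxis [ 0.001 -0.001 -1.   ] F [ 0.4 -2.3 -0.1] T [-0.55  0.06  0.14] q [-20.  41.  30. 103. -28.  43.  39.] w 87.87491445129358
```

>>> {"name": "play_rows", "arguments": {
  "deltas": [
    [[1,0,0,0,0,0,0.4],[1,0,0,0,0,0,0.4],[1,0,0,0,0,0,0.4],[1,0,0,0,0,0,0.3],[1,0,0,0,0,0,0]]
  ]
}}

```text
t: 16.38
eef_pos: [595.6, -52.7, 251.1]
tool_rot: [[-0.141, 0.99, -0.002], [0.99, 0.141, -0.002], [-0.002, -0.002, -1.0]]
force: [-3.5, -6.6, 3.9]
width: 87.7
grip_force: 11.6
```

```bash
python3 st.py
```

```text
t 16.375 pos [595.6 -52.7 251.1] box xy -36.8 -0.4 tooly ang rel box y -103.68716173133379 zaxis [-0.002 -0.002 -1.   ] F [-3.5 -6.6  3.9] T [-1.43  0.64  1.48] q [-22.  41.  31. 103. -30.  44.  33.] w 87.74401967028749
```

Torque has risen about tenfold, so the fastener is at its stop. One more nudge, then I centre the fingers in the slot and lift straight out.

>>> {"name": "play_rows", "arguments": {
  "deltas": [
    [[1,0,0,0,0,0,0.3],[1,0,0,0,0,0,0],[1,0,0,0,0,0,-0.6],[1,0,0,0,0,0,-0.8],[1,0,0,0,0,0,-0.8],[1,0,0,0,0,0,-0.5],[1,0,0,0,0,0,0],[1,0,0,-0.3,0,0,0],[1,0,0,-0.6,0,0,0],[1,0,0,-1,0,0,0],[1,0,0,-1,0,0,0],[1,0,0,-1,0,0,0],[1,0,-1,-0.6,0,0,0],[1,0,-1,0,0,0,0],[1,0,-1,0,0,0,0],[1,0,-1,0,0,0,0],[1,0,-1,0,0,0,0],[1,0,-0.5,0,0,0,0],[1,0,0,0,0,0,0]]
  ]
}}

```text
t: 18.75
eef_pos: [466.1, -96.7, 364.1]
tool_rot: [[-0.325, 0.946, 0.001], [0.946, 0.325, 0.001], [0.0, 0.001, -1.0]]
force: [0.8, 0.1, -0.6]
width: 88.2
grip_force: 0.0
```

```bash
python3 st.py
python3 - <<'E'
from plant import ctrl
import cv2,numpy as np
from meas import *
c=ctrl.camera("top")
W=world(c)[160:255,270:355].reshape(-1,3);D=W[abs(W[:,2]-95)<4][:,:2].astype(np.float32)
D=D[np.linalg.norm(D-[595.5,-52.2],axis=1)<66];q=cv2.minEnclosingCircle(cv2.convexHull(D)[:,0]);print(q)
d=W[:,:2]-np.array(q[0]);S=d[(np.linalg.norm(d,axis=1)<54)&(W[:,2]<86)&(W[:,2]>70)];w,V=np.linalg.eigh(np.cov(S.T))
print(len(S),"slot turn from box y",111.8-np.degrees(np.arctan2(V[1,1],V[0,1])))
cv2.imwrite("pics/crop2.png",cv2.resize(c["pixels"][110:280,220:380],None,fx=3.4,fy=3.4,interpolation=cv2.INTER_CUBIC))
E
```

```text
t 18.75 pos [466.1 -96.7 364.1] box xy -173.4 6.9 tooly ang rel box y -92.8501011448079 zaxis [ 0.001  0.001 -1.   ] F [ 0.8  0.1 -0.6] T [-0.06 -0.    0.02] q [-24.  20.  37. 118. -16.  48.  41.] w 88.22558623059822
((594.2940673828125, -52.68385696411133), 59.833621978759766)
596 slot turn from box y 270.26550129694783
```

View pics/crop2.png

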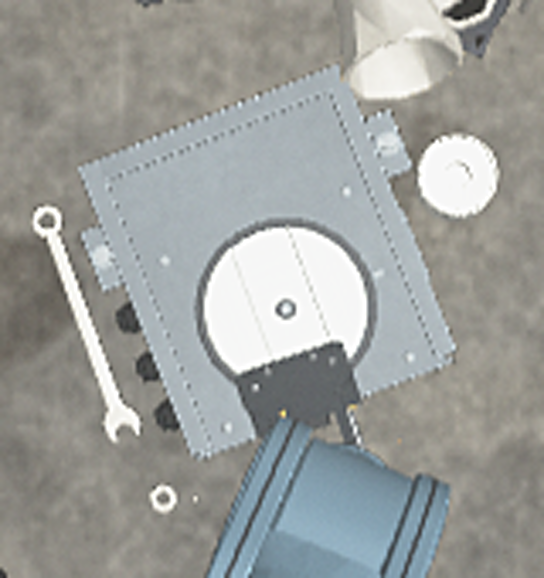

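The slot now lies along the box's x, a turn of 90.3°. I check how far the cover crept back by comparing it with the earlier picture.

Run:
```python
from plant import ctrl
import cv2,pickle,numpy as np
a=pickle.load(open("pics/top1.pkl","rb"))["pixels"];c=ctrl.camera("top");b=c["pixels"]
K=6
f=lambda i:cv2.resize(cv2.cvtColor(i,6)[110:280,220:380],None,fx=K,fy=K,interpolation=cv2.INTER_CUBIC).astype(np.float32)
A,B=f(a),f(b)
for n,(u,v) in dict(s1=(344,188),s2=(164,260),s4=(410,353),s3=(229,425),ref_far=(200,125),spanner=(47,220),slug=(457,175),ref_tab=(390,145)).items():
    x,y=int(u*K/3.4),int(v*K/3.4);h=24
    r=cv2.matchTemplate(B[y-h-20:y+h+20,x-h-20:x+h+20],A[y-h:y+h,x-h:x+h],cv2.TM_CCOEFF_NORMED)
    m=cv2.minMaxLoc(r);d=(np.array(m[3])-20)*2.45/K;w=np.array([-d[1],-d[0]])
    print(n,round(m[1],2),"world shift mm",w.round(1),"along box x",round(w@[.9285,.371],1))
```

```text
s1 0.97 world shift mm [-2.4 -2. ] along box x -3.0
s2 0.95 world shift mm [-0.  -0.4] along box x -0.2
s4 0.98 world shift mm [-2.4 -0. ] along box x -2.3
s3 0.9 world shift mm [-0.8  0.4] along box x -0.6
ref_far 1.0 world shift mm [-0. -0.] along box x 0.0
spanner 1.0 world shift mm [-0. -0.] along box x 0.0
slug 1.0 world shift mm [-0. -0.] along box x 0.0
ref_tab 1.0 world shift mm [-0. -0.] along box x 0.0
```

The cover crept back about 1.5 mm and skewed slightly, still inside 4 mm. There is time, so I square it home again with both fingers.

>>> {"name": "play_rows", "arguments": {
  "deltas": [
    [[1,0,0,0,0,0,-1],[1,0,0,0,0,0,-1],[1,0,0,0,0,0,-1],[1,0,0,0,0,0,-1],[1,0,0,0,0,0,-1],[1,0,0,0,0,0,-1],[1,0,0,0,0,0,-1],[1,0,0,0,0,0,-1],[1,0,0,0,0,0,-1],[1,0,0,0,0,0,-1],[1,0,0,0,0,0,-1],[1,0,0,0,0,0,-1],[1,0,0,0,0,0,-1],[1,0,0,0,0,0,-1],[1,0,0,0,0,0,-1],[1,0,0,0,0,0,-1],[1,0,0,0,0,0,-1],[1,0,0,0,0,0,-1],[1,0,0,0,0,0,-1],[1,0,0,0,0,0,-1]]
  ]
}}

```text
t: 21.35
eef_pos: [467.1, -96.1, 363.5]
tool_rot: [[-0.935, -0.356, 0.0], [-0.356, 0.935, -0.0], [-0.0, -0.0, -1.0]]
force: [0.8, -0.4, -0.4]
width: 87.9
grip_force: 0.0
```

>>> {"name": "play_rows", "arguments": {
  "deltas": [
    [[1,0,0,0,0,0,-0.3],[1,0.66,-0.28,0,0,0,0],[1,0,0,0,0,0,0]]
  ]
}}

```text
t: 21.72
eef_pos: [452.4, -110.5, 363.4]
tool_rot: [[-0.928, -0.372, -0.001], [-0.372, 0.928, -0.0], [0.001, 0.0, -1.0]]
force: [0.1, -0.4, 0.2]
width: 88.1
grip_force: 0.0
```

```bash
python3 st.py
```

```text
t 21.725 pos [ 452.4 -110.5  363.4] box xy -191.2 -0.9 tooly ang rel box y 0.04968868034904972 zaxis [-0.001 -0.    -1.   ] F [ 0.1 -0.4  0.2] T [ 0.03 -0.03  0.01] q [ -7.  16.  17. 118.  -7.  46. 127.] w 88.10224699040988
```

>>> {"name": "play_rows", "arguments": {
  "deltas": [
    [[1,0,0,1,0,0,0],[1,0,0,1,0,0,0],[1,0,0,1,0,0,0],[1,0,0,1,0,0,0],[1,0,0,1,0,0,0],[1,0,0,0.6,0,0,0],[1,0,0,0.2,0,0,0],[1,-0.6,0.03,0,0,0,0],[1,-0.7,0,0,0,0,0],[1,-0.5,0,0,0,0,0],[1,-0.3,0,0,0,0,0],[1,-0.2,0,0,0,0,0],[1,-0.15,0,0,0,0,0],[1,-0.1,0,0,0,0,0],[1,-0.1,0,0,0,0,0],[1,0,0,0,0,0,0]]
  ]
}}

```text
t: 23.72
eef_pos: [509.3, -86.5, 217.5]
tool_rot: [[-0.928, -0.373, -0.014], [-0.373, 0.928, -0.001], [0.014, 0.004, -1.0]]
force: [-17.0, -7.9, 14.7]
width: 87.9
grip_force: 9.8
```

```bash
python3 st.py
```

```text
t 23.725 pos [509.3 -86.5 217.5] box xy -129.5 0.4 tooly ang rel box y 0.11525101953478156 zaxis [-0.014 -0.001 -1.   ] F [-17.   -7.9  14.7] T [-1.    3.57  0.52] q [ -5.  36.  13. 115. -14.  32. 129.] w 87.8713589750066
```

Firmly home again at the same place, with 19 N on the tool. I retreat and check.

>>> {"name": "play_rows", "arguments": {
  "deltas": [
    [[1,0.5,0,0,0,0,0],[1,1,0,0,0,0,0],[1,1,0,-0.5,0,0,0],[1,0.5,0,-1,0,0,0],[1,0,0,-1,0,0,0],[1,0,0,-1,0,0,0],[1,0,0,0,0,0,0],[1,0,0,0,0,0,0]]
  ]
}}

```text
t: 24.72
eef_pos: [444.9, -111.5, 305.5]
tool_rot: [[-0.927, -0.376, -0.0], [-0.376, 0.927, 0.0], [0.0, 0.0, -1.0]]
force: [-0.2, 0.2, -0.7]
width: 88.0
grip_force: 0.0
```

```bash
python3 st.py
python3 - <<'E'
from plant import ctrl
import cv2,numpy as np
from meas import *
c=ctrl.camera("top")
W=world(c)[160:255,270:355].reshape(-1,3);D=W[abs(W[:,2]-95)<4][:,:2].astype(np.float32)
D=D[np.linalg.norm(D-[595.5,-52.2],axis=1)<66];q=cv2.minEnclosingCircle(cv2.convexHull(D)[:,0]);print(q)
d=W[:,:2]-np.array(q[0]);S=d[(np.linalg.norm(d,axis=1)<54)&(W[:,2]<86)&(W[:,2]>70)];w,V=np.linalg.eigh(np.cov(S.T))
print(len(S),"slot turn mod 180",(111.8-np.degrees(np.arctan2(V[1,1],V[0,1])))%180)
E
```

```text
t 24.725 pos [ 444.9 -111.5  305.5] box xy -198.5 1.0 tooly ang rel box y 0.2638753219924723 zaxis [-0.  0. -1.] F [-0.2  0.2 -0.7] T [0.1  0.02 0.01] q [ -5.  22.  16. 122. -10.  38. 130.] w 88.00997313330154
((595.2005615234375, -51.147762298583984), 59.84776306152344)
736 slot turn mod 180 89.85724279353741
```

```bash
python3 -c "
from plant import ctrl
print(ctrl.close_job())"
```

```text
the job is handed in; nothing more can be done
None
```

The cover is pushed fully home and the fastener turned about 90° clockwise to its stop; the arm was clear of everything when I handed the job in at about 25 s, and no verdict came back.

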